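# Shut the isolator, find the loose terminal bolt and hold its cap open

## Task

First push the yellow door of the isolator box fully shut until it seats on its catch, and only then tap the heads of the three terminal bolts on the grey unit, pressing firmly, until you find the loose one: it sinks and stays down, while tight ones do not give. Lift the red guard cap of that bolt by its black grip to about 60 degrees open and finish while still holding it there, ready for retightening. Keep the door shut, do not lift the caps of the tight bolts, and leave the other things on the bench where they are.

Things in the scene. Friction and masses are not known exactly. Their poses are not given: they have to be found in the camera images.
- isolator: grey switch box with a yellow door, 120 (x) x 200 (y) x 150 tall, fixed to the bench; origin under its centre, its open front faces its own -x (towards the robot)
- door (a joint): angle of the yellow door (rad): 0 fully shut on the box front, positive = opening towards the robot. Door 192 wide, 142 tall, 10 thick, 5 to 147 above the bench, hinged upright on its left (+y) side; no bar or knob, so push its outer face.
- door_hinge (a point): point on the upright hinge line, 76 above the bench; at angle 0 the door's back face lies in the plane through this line, the outer face 10 nearer the robot (-x of the box)
- door_edge (a point): top corner of the door's outer face at its free end, 190 from the hinge line, moves with the door. The door swings freely until 0.10 rad (17 mm at the free edge); from there a sprung catch resists with up to about 5 N and pushes the door back if let go; past about 0.05 rad it snaps over and holds the door at 0
- terminal_unit: grey three-pole terminal unit 150 x 290 on a green block 170 x 310, fixed; flat deck 70 above the bench; origin under its centre at bench height; the three bolts stand in a row along its y, 90 apart; cap hinges on its +x side, cap grips on its -x side. Low black ribs 12 tall stand on the deck midway between the poles
- bolt_a (a joint): how far the left (+y of the unit) bolt has sunk (m), 0 at the start; exactly one of the three bolts is loose (any of them): pressed with more than about 4 N it sinks 8 mm and stays down by friction; a tight one gives less than 1.5 mm
- bolt_a_head (a point): centre of the top face of the left (+y of the unit) bolt's round steel head, 20 across, at first 102 above the bench and 16 above its red cap, through whose opening it stands; moves with the bolt
- hinge_a (a joint): angle of the left (+y of the unit) red guard cap (rad): 0 lying shut, positive = its grip swings up and towards the unit's +x, stop at 1.35; it falls shut by its weight (about 50 g) when let go at any angle. Pinched on its two flat ends, its barrel grip can turn between the fingers as the cap swings
- cap_a: left (+y of the unit) red guard cap, a 4 thick plate 68 long, 46 wide, with an opening round the bolt; origin = centre of its black barrel grip, 14 across and 18 long along the hinge direction (y), at the cap's -x end on a neck 10 wide, 30 long; hinge line 100 towards +x and 11 below this point (cap shut). Cap shut: grip centre 94 above the bench, 24 above the deck
- bolt_b (a joint): how far the middle bolt has sunk (m), 0 at the start; exactly one of the three bolts is loose (any of them): pressed with more than about 4 N it sinks 8 mm and stays down by friction; a tight one gives less than 1.5 mm
- bolt_b_head (a point): centre of the top face of the middle bolt's round steel head, 20 across, at first 102 above the bench and 16 above its red cap, through whose opening it stands; moves with the bolt
- hinge_b (a joint): angle of the middle red guard cap (rad): 0 lying shut, positive = its grip swings up and towards the unit's +x, stop at 1.35; it falls shut by its weight (about 50 g) when let go at any angle. Pinched on its two flat ends, its barrel grip can turn between the fingers as the cap swings
- cap_b: middle red guard cap, a 4 thick plate 68 long, 46 wide, with an opening round the bolt; origin = centre of its black barrel grip, 14 across and 18 long along the hinge direction (y), at the cap's -x end on a neck 10 wide, 30 long; hinge line 100 towards +x and 11 below this point (cap shut). Cap shut: grip centre 94 above the bench, 24 above the deck
- bolt_c (a joint): how far the right (-y of the unit) bolt has sunk (m), 0 at the start; exactly one of the three bolts is loose (any of them): pressed with more than about 4 N it sinks 8 mm and stays down by friction; a tight one gives less than 1.5 mm
- bolt_c_head (a point): centre of the top face of the right (-y of the unit) bolt's round steel head, 20 across, at first 102 above the bench and 16 above its red cap, through whose opening it stands; moves with the bolt
- hinge_c (a joint): angle of the right (-y of the unit) red guard cap (rad): 0 lying shut, positive = its grip swings up and towards the unit's +x, stop at 1.35; it falls shut by its weight (about 50 g) when let go at any angle. Pinched on its two flat ends, its barrel grip can turn between the fingers as the cap swings
- cap_c: right (-y of the unit) red guard cap, a 4 thick plate 68 long, 46 wide, with an opening round the bolt; origin = centre of its black barrel grip, 14 across and 18 long along the hinge direction (y), at the cap's -x end on a neck 10 wide, 30 long; hinge line 100 towards +x and 11 below this point (cap shut). Cap shut: grip centre 94 above the bench, 24 above the deck
- screwdriver: screwdriver lying on the bench, bystander; origin at its underside
- screw_bin: open black bin 100 x 130 x 45, bystander; origin at its underside
- stator: copper-coloured round motor stator on a dark plate, 110 across, 43 tall, bystander; origin at its underside
- blue_meter: blue instrument 75 x 115 x 35, bystander; origin at its underside
- flux_jar: small jar 56 across, 65 tall, bystander; origin at its underside
- nut_cup: open steel cup 60 across, 45 tall, bystander; origin at its underside
There are look-alikes about, which are no part of the job. What is shaped like the isolator but turquoise is not meant.

How it is judged:
By the outcome, as a careful person would: the job done as asked, in the order asked, and still so for the second after the job is handed in, while the arm keeps its last pose, push and grip.
It also fails if it takes over 64 s, if anything falls off the work surface, if the arm or the gripper's body presses on something with over 40 N, if the wrist force passes 120 N, or if a joint passes its speed limit or range.

## Robot

A 6-joint arm with a two-finger parallel gripper is mounted at the origin on the work surface. World frame = base frame: x ahead of the robot, y to its left, z up, the work surface at z = 0. Lengths are in mm, angles in rad, forces in N, time in s.
With the tool pointing down it reaches from about 350 to 975 mm from the base axis. Payload 7.1 kg.
Tool frame: the origin (TCP) lies between the finger pads; the fingertips stand 19 mm ahead of it and the grasp point (between the pads) is the TCP (ctrl.tcp_to_tips is the distance from the TCP to the fingertips, in mm); z points along the fingers, y is the line along which they close (so a half turn about z gives the same grasp; the last joint's range is limited). The gripper opens to 88 mm and grips with 3 to 60 N. Pads are 20 mm wide; open, the fingers measure 115 mm over their backs; the gripper's body (75 mm by 178 mm) begins 61 mm behind the grasp point.
Start: joints at [1.189, 0.423, 1.63, -0, 1.089, -0.019], TCP at [221.776, 584.312, 241.675] pointing down, gripper open.
Joint ranges: [-3, 3], [-0.9, 2.11], [0.09, 2.58], [-1.31, 4.45], [0.11, 2.69], [-2.54, 2.54]. Speed limits (rad/s): [2.39, 2.39, 3.01, 3.14, 3.14, 3.14].

## Interface

Orientations are given as a rotation vector (axis times angle).
In Python, from workcell import status, optics, ctrl gives the robot as it stands. The module is installed in compiled form; this text tells all that it offers.
- The arm moves only by the shell command python3 -m inch 'ROWS'. ROWS is JSON, a list that holds one entry, the list of rows, each a list of 7 numbers: the shift along the tool's x, y, z in mm, then the turn, a rotation vector about the tool's x, y, z in rad, then the opening in per cent of the stroke, from 0 (shut) to 100 (fully open). A call has 1 to 20 rows; each row is the pose to reach, as a shift and turn from the pose commanded when the call began, along the tool's axes at that moment; what a row does not reach only later rows make up. A row lasts 1/10 s, in which the tool goes at most 50 mm and 8.59 degrees, less where a joint would pass 70% of its speed; a pose out of reach is approached as far as the arm can. A call with a gripper value outside its range is refused whole. The fingers move at their own pace and stop on an object; the grip force is fixed at half the most. Time passes only in rows, so rows that repeat a pose let the fingers close. It gives the time, the measured TCP pose, the force, the opening and the grip force at its end, in the units of the state.
- status.get_obs(): the state, without advancing time (a new reading comes with each control period).
- optics.get_image(name): name is "scene" or "top"; returns a dict with "frame" (384x512x3 uint8, red, green, blue), "fx", "fy", "cx", "cy" (pixels), "rvec" (rotation vector, rad) and "tvec" (3), from world to camera coordinates, as OpenCV has them. Camera axes: x right, y down, z forward; pixel columns grow to the right and rows downward; lengths in mm; the calibration is good to about 2 mm. A picture is of the moment at which its call begins. There is no depth.
- ctrl.close_job(): hands the job in; it is judged then, once.
The state is a dict: "t": time; "qpos": joint angles; "qvel": joint speeds; "joint_torque": joint torques, N m; "ee_pos": TCP position; "orientation": TCP orientation; "ft_force": force on the tool from outside, world axes, zero at the start; "moment": the same for the moment, N m; "width": finger opening in mm; "grasp_force": force on a finger pad.
Only numpy, scipy, OpenCV 4.12 (cv2) and the standard library are available. Lean on these libraries where they do the work, as an engineer would, in place of code of your own. Each camera call takes 0.05 s, during which the arm holds its last target. There are 200 camera calls.

## Working session

There is one attempt and no reset: what is moved stays moved. The work goes in short steps, Python scripts to look and compute and a shell command to move; the robot and the scene stay as the last step left them, time stands still between calls to the robot, and variables do not carry over. Pictures are saved under pics/ and viewed, at most 10 in all, crops included, and the job is handed in when it is done.

```bash
mkdir -p pics; python3 - <<'E'
from workcell import status, optics, ctrl
import cv2,numpy as np
o=status.get_obs(); print({k:np.round(v,3) for k,v in o.items()}); print(ctrl.tcp_to_tips)
for n in("scene","top"):
    d=optics.get_image(n); cv2.imwrite(f"pics/{n}0.png",d["frame"][:,:,::-1]); R=cv2.Rodrigues(np.array(d["rvec"]))[0]; print(n,d["fx"],d["cx"],d["cy"],-R.T@np.array(d["tvec"]),R.round(3).tolist())
E
```

```text
{'t': np.float64(0.0), 'qpos': array([ 1.189,  0.424,  1.631, -0.   ,  1.089, -0.019]), 'qvel': array([-0.   ,  0.001,  0.001,  0.   , -0.001, -0.001]), 'joint_torque': array([-1.0000e-03, -5.4462e+01, -2.7367e+01,  6.4000e-02,  2.3000e-02,
       -0.0000e+00]), 'ee_pos': array([221.605, 583.824, 240.895]), 'orientation': array([-5.67e-01, -3.09e+00,  2.00e-03]), 'ft_force': array([-0.738,  0.136, -0.458]), 'moment': array([ 0.005, -0.012,  0.009]), 'grasp_force': np.float64(0.0), 'width': np.float64(87.705)}
19.0
scene 381.90131274215446 257.1363483266237 187.38592827430358 [1147.61822024 -923.55990822 1038.33599944] [[0.822, 0.569, -0.01], [0.36, -0.534, -0.765], [-0.441, 0.625, -0.644]]
top 393.4241383048348 255.33798390369284 184.5565416112277 [ 355.88533255  -30.9209302  1259.50189162] [[-0.023, -1.0, -0.021], [-0.99, 0.025, -0.141], [0.142, 0.017, -0.99]]
```

View pics/scene0.png

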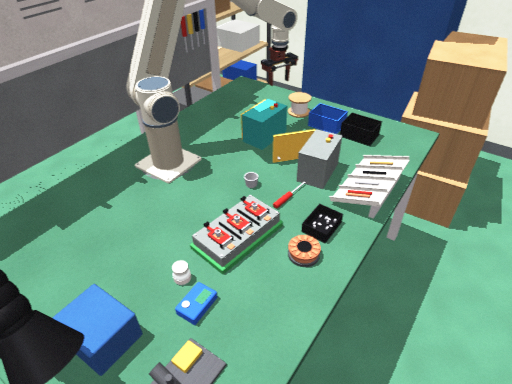

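View pics/top0.png

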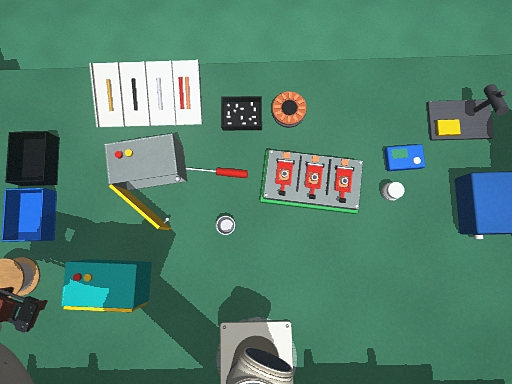

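The scene view shows the yellow door at (293,147) and the terminal unit at (237,232). In the top view the yellow door runs from (110,185) to (168,228), and the bolts are at (285,174), (314,179) and (344,182). Turquoise box is a decoy. I'll zoom in next.

```bash
cat > h.py <<'E'
import cv2,numpy as np
from workcell import status, optics, ctrl
def ray(d,u,v,z):
    R=cv2.Rodrigues(np.array(d["rvec"]))[0]; c=-R.T@np.array(d["tvec"])
    r=R.T@np.array([(u-d["cx"])/d["fx"],(v-d["cy"])/d["fy"],1]); return (c+r*(z-c[2])/r[2])
def proj(d,p):
    return cv2.projectPoints(np.array(p,float).reshape(-1,3),np.array(d["rvec"],float),np.array(d["tvec"],float),np.array([[d["fx"],0,d["cx"]],[0,d["fy"],d["cy"]],[0,0,1.]]),None)[0][:,0]
def crop(d,x,y,w,h,s): return cv2.resize(d["frame"][y:y+h,x:x+w,::-1],None,fx=s,fy=s,interpolation=cv2.INTER_CUBIC)
E
python3 - <<'E'
from h import *
d=optics.get_image("top")
a=crop(d,255,145,112,75,7); b=crop(d,95,125,112,112,5)
b=np.pad(b,((0,0),(0,784-560),(0,0)))
cv2.imwrite("pics/unit.png",a); cv2.imwrite("pics/iso.png",b[:,:560])
hsv=cv2.cvtColor(d["frame"],cv2.COLOR_RGB2HSV)
def blobs(m,mn):
    n,l,s,c=cv2.connectedComponentsWithStats(m)
    return [(s[i].tolist(),c[i].round(2)) for i in range(1,n) if s[i][4]>=mn]
red=((hsv[...,0]<6)|(hsv[...,0]>174))&(hsv[...,1]>150)
red[:145]=0;red[220:]=0;red[:,:262]=0
for s,c in blobs(red.astype(np.uint8),20):print("red",s,c,ray(d,*c,84).round(1))
g=cv2.inRange(hsv,(35,150,100),(75,255,255)); g[:140]=0;g[220:]=0;g[:,:250]=0;g[:,370:]=0
print("green",blobs(g,30))
y=cv2.inRange(hsv,(15,150,80),(35,255,255)); print("yellow",[ (s,c) for s,c in blobs(y,40)])
E
```

```text
red [276, 161, 17, 31, 245] [283.69 173.23] [556.9 -97.2  84. ]
red [305, 165, 18, 30, 242] [313.45 176.69] [ 543.9 -186.5   84. ]
red [335, 168, 18, 30, 258] [343.07 180.37] [ 530.4 -274.9   84. ]
green [([260, 150, 98, 63, 400], array([298.06, 198.4 ]))]
yellow [([107, 79, 6, 32, 89], array([109.17,  94.45])), ([436, 119, 25, 17, 377], array([447.79, 127.33])), ([125, 149, 7, 8, 43], array([128.12, 152.56])), ([109, 184, 62, 46, 605], array([140.01, 207.55])), ([84, 274, 8, 7, 47], array([ 87.57, 277.  ])), ([63, 302, 84, 10, 259], array([101.1 , 308.34]))]
```

View pics/unit.png

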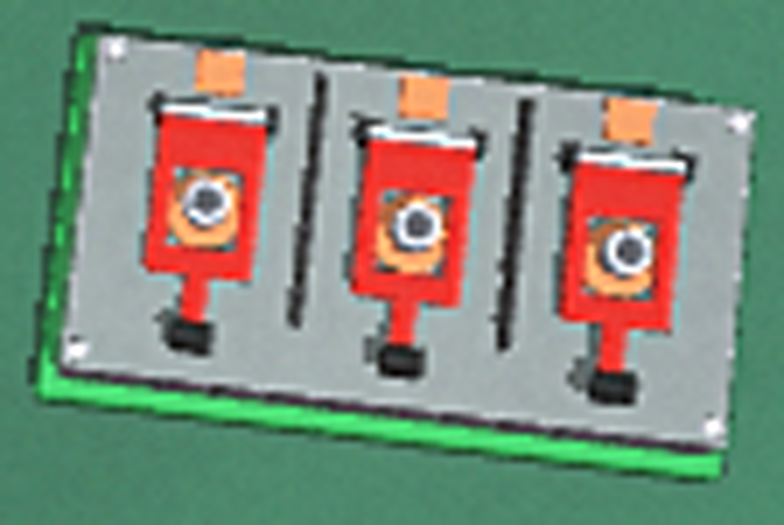

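View pics/iso.png

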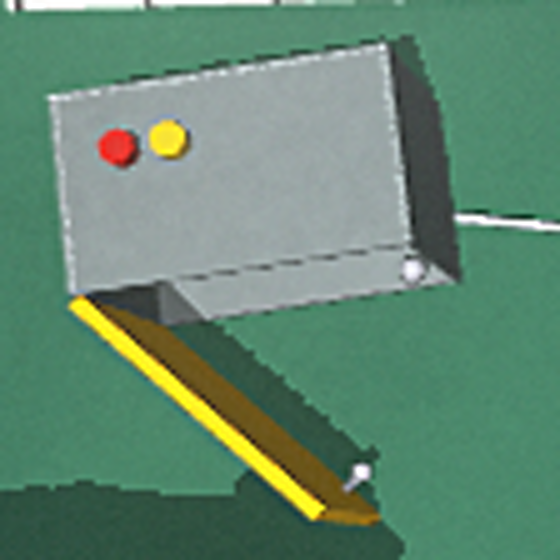

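Unit crop (7x): bolt heads at (207,201), (418,226) and (629,251), grips at (189,336), (402,360) and (612,386). Isolator crop (5x): roof corners at (50,97), (387,43), (410,246) and (73,295). The door's top strip runs from about (70,305) to (308,520) on the outer face.

```bash
python3 - <<'E'
from h import *
d=optics.get_image("top")
def P(c,x0,y0,s,z): return ray(d,x0+(c[0]+.5)/s-.5,y0+(c[1]+.5)/s-.5,z)[:2].round(1)
B=np.array([P(c,255,145,7,102) for c in[(207,201),(418,226),(629,251)]])
G=np.array([P(c,255,145,7,96) for c in[(189,336),(402,360),(612,386)]])
print("bolts",B.tolist(),"grips",G.tolist(),"dist",np.linalg.norm(np.diff(B,axis=0),axis=1),(B-G).tolist())
v=B[2]-B[0]; print("unit yaw deg",np.degrees(np.arctan2(v[0],-v[1])))
v=G[2]-G[0]; print("unit yaw deg",np.degrees(np.arctan2(v[0],-v[1])))
C=np.array([P(c,95,125,5,150) for c in[(50,97),(387,43),(410,246),(73,295)]]);print("roof",C.tolist(),np.linalg.norm(np.roll(C,-1,0)-C,axis=1))
D=np.array([P(c,95,125,5,147) for c in[(70,305),(308,520),(325,513),(88,297)]]);print("door",D.tolist(),np.linalg.norm(np.roll(D,-1,0)-D,axis=1))
v=C[2]-C[3];w=C[1]-C[0];print("iso front dir",np.degrees(np.arctan2(v[0],-v[1])),np.degrees(np.arctan2(w[0],-w[1])))
v=D[1]-D[0];print("door dir",np.degrees(np.arctan2(v[0],-v[1])))
o=status.get_obs(); R=cv2.Rodrigues(o["orientation"])[0]; print("tool axes cols",R.round(3).tolist())
E
```

```text
bolts [[553.6, -97.5], [540.5, -186.6], [527.4, -275.2]] grips [[496.6, -88.3], [484.1, -178.1], [470.8, -266.1]] dist [90.05787028 89.5632179 ] [[57.0, -9.200000000000003], [56.39999999999998, -8.5], [56.599999999999966, -9.099999999999966]]
unit yaw deg -8.387234667121904
unit yaw deg -8.256383779584267
roof [[645.7, 425.0], [672.5, 227.8], [552.0, 213.7], [528.6, 407.9]] [199.01276341 121.32213318 195.60470342 118.34196213]
door [[523.2, 410.7], [396.9, 271.4], [400.6, 261.8], [527.6, 400.4]] [188.03239083  10.28834292 187.98659527  11.20044642]
iso front dir 6.8706930625837135 7.739233287547888
door dir -42.19784946815855
tool axes cols [[-0.935, 0.355, -0.0], [0.355, 0.935, -0.001], [0.0, -0.001, -1.0]]
```

```bash
python3 - <<'E'
from h import *
H=np.array([527,403.]); 
def tcp(th,r=155,off=24):
    a=np.radians(7.1)-th
    d=np.array([np.sin(a),-np.cos(a)]); n=np.array([-np.cos(a),-np.sin(a)])
    return H+r*d+off*n
R0=cv2.Rodrigues(np.array(status.get_obs()["orientation"]))[0][:2,:2]
p0=np.array([221.8,584.3]); s=tcp(.866,155,60)
print("standoff",s,"in tool",R0.T@(s-p0))
yaw=np.radians(-8.35); x=np.array([-np.cos(yaw),-np.sin(yaw)]); y=np.array([-np.sin(yaw),np.cos(yaw)]); R1=np.c_[x,y]
print("rot about tool z",-(yaw-np.arctan2(-R0[0,1],R0[1,1])))
for th in[.866,.7,.55,.4,.25,.12,.06,0,-.03]:
    print(th,tcp(th).round(),(R1.T@(tcp(th)-s)).round(1))
for z,c in((150,[(63,262),(150,262),(148,302),(63,308)]),):
    d=optics.get_image("top"); print([ray(d,*q,z)[:2].round() for q in c])
E
```

```text
standoff [378.02353147 329.30460106] in tool [-236.54922326 -182.95595028]
rot about tool z -0.21705737903351396
0.866 [405. 305.] [-29.8 -20.2]
0.7 [422. 286.] [-50.2 -36.3]
0.55 [441. 272.] [-70.7 -47.8]
0.4 [462. 260.] [-92.8 -56. ]
0.25 [484. 252.] [-115.7  -60.9]
0.12 [504. 248.] [-136.1  -62.3]
0.06 [513. 247.] [-145.5  -62.1]
0 [522. 246.] [-154.9  -61.2]
-0.03 [527. 246.] [-159.5  -60.6]
[array([310., 532.]), array([305., 287.]), array([197., 291.]), array([185., 526.])]
```

```bash
python3 -m inch '[[[-30,-23,0,0,0,0,0],[-60,-46,0,0,0,-0.04,0],[-90,-69,0,0,0,-0.08,0],[-120,-92,0,0,0,-0.12,0],[-150,-115,0,0,0,-0.16,0],[-180,-138,0,0,0,-0.2,0],[-210,-161,0,0,0,-0.217,0],[-236.5,-183,0,0,0,-0.217,0],[-236.5,-183,40,0,0,-0.217,0],[-236.5,-183,80,0,0,-0.217,0],[-236.5,-183,110,0,0,-0.217,0],[-236.5,-183,127,0,0,-0.217,0],[-236.5,-183,127,0,0,-0.217,0],[-236.5,-183,127,0,0,-0.217,0]]]'
```

```text
t: 1.65
ee_pos: [378.0, 329.4, 114.9]
orientation: [-0.229, -3.133, 0.0]
ft_force: [0.4, 0.1, 0.5]
width: 0.6
grasp_force: 0.0
```

```bash
python3 -m inch '[[[-15,-10,0,0,0,0,0],[-30,-20,0,0,0,0,0],[-40,-28,0,0,0,0,0],[-50,-36,0,0,0,0,0],[-60,-42,0,0,0,0,0],[-71,-48,0,0,0,0,0],[-82,-52,0,0,0,0,0],[-93,-56,0,0,0,0,0],[-104,-59,0,0,0,0,0],[-115,-61,0,0,0,0,0],[-125,-62,0,0,0,0,0],[-132,-62,0,0,0,0,0],[-138,-62,0,0,0,0,0],[-142,-62,0,0,0,0,0],[-146,-62,0,0,0,0,0],[-149,-62,0,0,0,0,0],[-152,-61,0,0,0,0,0],[-154,-61,0,0,0,0,0],[-154,-61,0,0,0,0,0]]]'
python3 - <<'E'
from h import *
a=crop(optics.get_image("top"),95,125,112,112,5);cv2.imwrite("pics/iso2.png",a)
E
```

```text
t: 3.55
ee_pos: [522.0, 246.6, 114.8]
orientation: [0.229, 3.133, 0.0]
ft_force: [-0.2, -0.1, 0.5]
width: 0.8
grasp_force: 0.0
```

View pics/iso2.png

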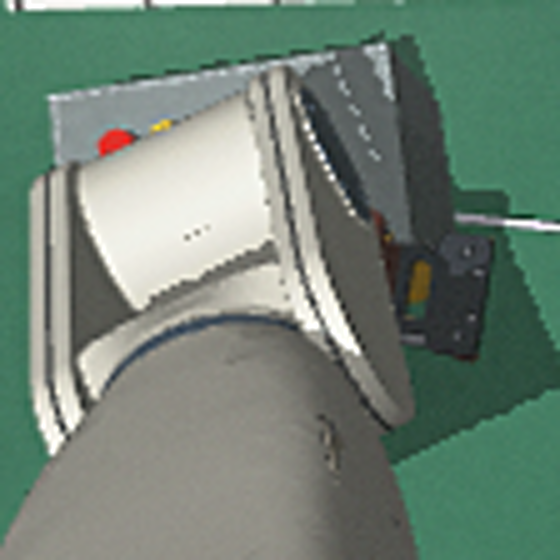

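The arm hides the door, and the force is zero, so the door may already have snapped shut. I'll push on gently to feel the seat.

```bash
python3 -m inch '[[[-1,0,0,0,0,0,0],[-2,0,0,0,0,0,0],[-3,0,0,0,0,0,0],[-3,0,0,0,0,0,0]]]';python3 -m inch '[[[-1,0,0,0,0,0,0],[-2,0,0,0,0,0,0],[-2,0,0,0,0,0,0]]]'
```

```text
t: 4.0
ee_pos: [522.9, 246.2, 114.5]
orientation: [-0.228, -3.13, 0.001]
ft_force: [-6.4, 2.2, 2.5]
width: 0.3
grasp_force: 3.1
t: 4.3
ee_pos: [523.1, 246.1, 114.4]
orientation: [-0.228, -3.127, 0.002]
ft_force: [-14.3, 4.0, 7.2]
width: 0.2
grasp_force: 6.5
```

```bash
python3 -m inch '[[[15,0,0,0,0,0,0],[40,0,0,0,0,0,0],[50,0,-30,0,0,0,0],[30,-45,-65,0,0,0,0],[0,-90,-75,0,0,0,0],[-30,-135,-75,0,0,0,0],[-60,-175,-75,0,0,0,0],[-77,-215,-75,0,0,0,0],[-77,-255,-75,0,0,0,0],[-77,-295,-75,0,0,0,0],[-77,-336,-75,0,0,0,0],[-77,-336,-75,0,0,0,0],[-77,-336,-75,0,0,0,0]]]'
python3 - <<'E'
from h import *
t=optics.get_image("top");s=optics.get_image("scene")
a=crop(t,95,125,112,112,5);b=crop(s,255,110,100,100,5)
cv2.imwrite("pics/iso3.png",cv2.resize(np.hstack([cv2.resize(a,(400,400)),cv2.resize(b,(400,400))]),None,fx=1,fy=1))
cv2.imwrite("pics/top3.png",t["frame"][:,:,::-1])
E
```

```text
t: 5.6
ee_pos: [553.4, -98.4, 189.7]
orientation: [0.232, 3.133, 0.0]
ft_force: [-0.2, 0.1, 0.6]
width: 0.6
grasp_force: 0.0
```

View pics/iso3.png

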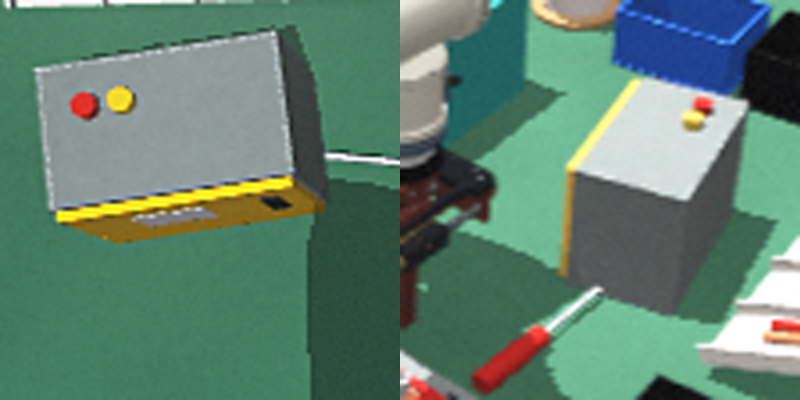

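Both views show the door flush with the box front. I'll tap bolt A.

```bash
python3 -m inch '[[[0,0,30,0,0,0,0],[0,0,55,0,0,0,0],[0,0,64,0,0,0,0],[0,0,67,0,0,0,0],[0,0,69,0,0,0,0],[0,0,71,0,0,0,0],[0,0,73,0,0,0,0],[0,0,73,0,0,0,0],[0,0,73,0,0,0,0]]]'
```

```text
t: 6.6
ee_pos: [554.3, -97.2, 120.4]
orientation: [0.229, 3.132, 0.001]
ft_force: [-9.8, 5.3, 27.5]
width: 0.3
grasp_force: 13.6
```

Bolt A is tight (tips stopped at 101.4 mm with 27 N). On to B.

```bash
python3 -m inch '[[[0,0,-20,0,0,0,0],[0,0,-35,0,0,0,0],[0,-30,-35,0,0,0,0],[0,-60,-35,0,0,0,0],[0,-90,-35,0,0,0,0],[0,-90,-35,0,0,0,0],[0,-90,-12,0,0,0,0],[0,-90,-6,0,0,0,0],[0,-90,-4,0,0,0,0],[0,-90,-2,0,0,0,0],[0,-90,0,0,0,0,0],[0,-90,0,0,0,0,0],[0,-90,0,0,0,0,0]]]'
```

```text
t: 7.9
ee_pos: [540.3, -186.2, 120.3]
orientation: [-0.227, -3.132, 0.0]
ft_force: [-12.5, 3.2, 31.4]
width: 0.7
grasp_force: 15.8
```

B is tight too. On to C.

```bash
python3 -m inch '[[[0,0,-20,0,0,0,0],[0,0,-35,0,0,0,0],[0,-30,-35,0,0,0,0],[0,-60,-35,0,0,0,0],[0,-90,-35,0,0,0,0],[0,-90,-35,0,0,0,0],[0,-90,-12,0,0,0,0],[0,-90,-6,0,0,0,0],[0,-90,-4,0,0,0,0],[0,-90,-2,0,0,0,0],[0,-90,0,0,0,0,0],[0,-90,0,0,0,0,0],[0,-90,0,0,0,0,0]]]'
```

```text
t: 9.2
ee_pos: [528.1, -276.0, 117.0]
orientation: [0.229, 3.132, -0.001]
ft_force: [0.5, 0.8, 1.3]
width: 0.7
grasp_force: 0.5
```

C gives. I'll press it fully down to confirm.

```bash
python3 -m inch '[[[0,0,2,0,0,0,0],[0,0,4,0,0,0,0],[0,0,6,0,0,0,0],[0,0,6,0,0,0,0]]]'; python3 -m inch '[[[0,0,-20,0,0,0,0],[0,0,-40,0,0,0,0],[0,0,-40,0,0,0,0]]]'; python3 - <<'E'
from h import *
d=optics.get_image("top"); s=optics.get_image("scene")
a=cv2.resize(crop(s,185,185,105,90,5),(525,450)); cv2.imwrite("pics/unit4.png",a)
E
```

```text
t: 9.6
ee_pos: [528.2, -276.0, 113.1]
orientation: [0.229, 3.132, -0.0]
ft_force: [-6.7, 5.9, 23.7]
width: 0.6
grasp_force: 11.8
t: 9.9
ee_pos: [529.1, -276.9, 152.9]
orientation: [0.229, 3.129, -0.003]
ft_force: [-0.7, -0.6, -0.0]
width: 0.6
grasp_force: 0.0
```

View pics/unit4.png

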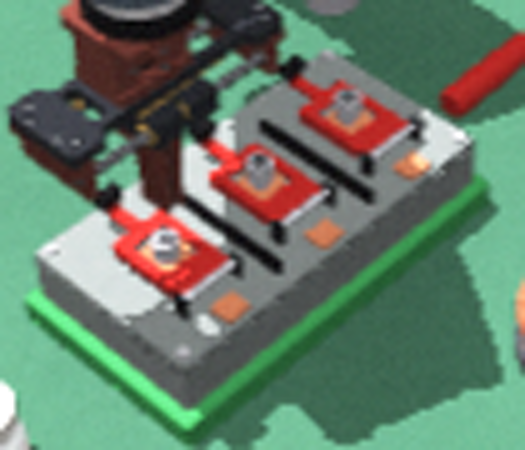

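Bolt C sank to 94 mm and stayed; in the crop its head at (165,243) sits lower than the others. I'll move above its grip and open partly.

```bash
python3 -m inch '[[[20,0,0,0,0,0,20],[40,1,0,0,0,0,45],[57.5,1.5,0,0,0,0,45],[57.5,1.5,0,0,0,0,45],[57.5,1.5,0,0,0,0,45],[57.5,1.5,0,0,0,0,45]]]'; python3 - <<'E'
from h import *
a=crop(optics.get_image("top"),315,160,50,50,10); cv2.imwrite("pics/grip.png",a)
E
```

```text
t: 10.6
ee_pos: [471.8, -266.4, 150.4]
orientation: [0.229, 3.133, -0.0]
ft_force: [0.4, 0.5, -0.6]
width: 39.0
grasp_force: 0.0
```

```bash
python3 -m inch '[[[0,0,25,0,0,0,45],[0,0,45,0,0,0,45],[0,0,54,0,0,0,45],[0,0,54,0,0,0,45],[0,0,54,0,0,0,25],[0,0,54,0,0,0,20],[0,0,54,0,0,0,0],[0,0,54,0,0,0,0],[0,0,54,0,0,0,0],[0,0,54,0,0,0,0]]]'; python3 - <<'E'
from h import *
p=np.array([100*0+-100,11.]) 
for a in[0,5,10,15,20,25,30,35,40,45,50,55,60,62]:
    t=np.radians(a); x=-100*np.cos(t)+11*np.sin(t); z=100*np.sin(t)+11*np.cos(t)
    print(a,round(-(x+100),1),round(-(z-11),1))
E
```

```text
t: 11.65
ee_pos: [471.4, -267.8, 97.7]
orientation: [0.228, 3.131, -0.005]
ft_force: [-2.8, -7.4, -0.4]
width: 17.5
grasp_force: 30.0
0 -0.0 -0.0
5 -1.3 -8.7
10 -3.4 -17.2
15 -6.3 -25.5
20 -9.8 -33.5
25 -14.0 -41.2
30 -18.9 -48.5
35 -24.4 -55.4
40 -30.5 -61.7
45 -37.1 -67.5
50 -44.1 -72.7
55 -51.7 -77.2
60 -59.5 -81.1
62 -62.8 -82.5
```

```bash
python3 -m inch '[[[-1.3,-1.4,-8.7,0,0,0,0],[-3.4,-1.4,-17.2,0,0,0,0],[-6.3,-1.4,-25.5,0,0,0,0],[-9.8,-1.4,-33.5,0,0,0,0],[-14,-1.4,-41.2,0,0,0,0],[-18.9,-1.4,-48.5,0,0,0,0],[-18.9,-1.4,-48.5,0,0,0,0]]]'
```

```text
t: 12.35
ee_pos: [490.2, -270.7, 146.6]
orientation: [0.228, 3.132, -0.002]
ft_force: [-1.4, -5.9, -1.7]
width: 17.9
grasp_force: 30.0
```

```bash
python3 -m inch '[[[-5.5,-0.5,-6.9,0,0,0,0],[-11.6,-1,-13.2,0,0,0,0],[-18.2,-1,-19,0,0,0,0],[-25.2,-1,-24.2,0,0,0,0],[-32.8,-1,-28.7,0,0,0,0],[-40.6,-1,-32.6,0,0,0,0],[-40.6,-1,-32.6,0,0,0,0],[-40.6,-1,-32.6,0,0,0,0],[-40.6,-1,-32.6,0,0,0,0]]]'
python3 - <<'E'
from h import *
s=optics.get_image("scene");t=optics.get_image("top")
a=cv2.resize(crop(s,170,150,120,120,4),(400,400));b=cv2.resize(crop(t,95,120,280,120,2),(400,171));b=np.pad(b,((0,229),(0,0),(0,0)))
cv2.imwrite("pics/fin.png",np.hstack([a,b]))
E
```

```text
t: 13.25
ee_pos: [529.5, -276.8, 177.9]
orientation: [0.229, 3.133, 0.0]
ft_force: [-0.7, 1.3, 2.2]
width: 17.5
grasp_force: 30.0
```

View pics/fin.png

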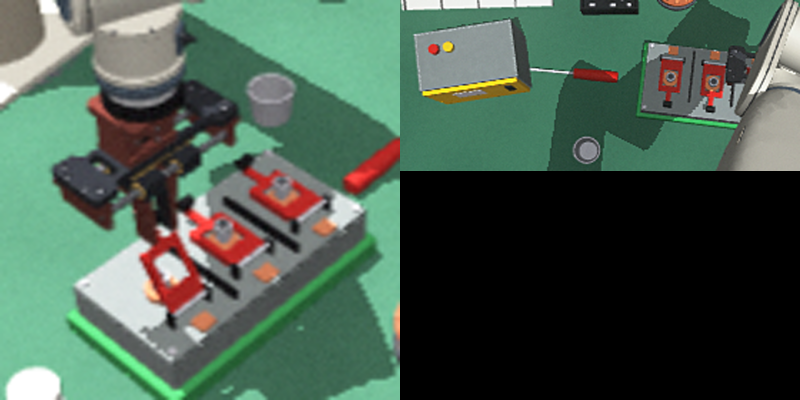

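Cap C is open to about 59° and held, with its grip between the fingers near (165,235). Caps A and B are shut and the door is still shut. Handing in.

```bash
python3 -c "
from workcell import ctrl; print(ctrl.close_job())"
```

```text
the job is handed in; nothing more can be done
None
```

The door was pushed shut first and stayed shut; then A and B tapped tight, C (right) sank 8 mm as the loose bolt, and the job was handed in at about 13 s with C's cap held at about 59 degrees by its grip.

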